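# Release a hinge knuckle from the sprung feed rack and put it in the order drawer

### The arm

A 7-joint arm with a two-finger parallel gripper is mounted at the origin on the work surface. World frame = base frame: x ahead of the robot, y to its left, z up, the work surface at z = 0. Lengths are in m, angles in rad, forces in N, time in s.
With the tool pointing down it reaches from about 0.425 to 0.925 m from the base axis. Payload 6.8 kg.
Tool frame: the origin (TCP) lies midway between the tips of the shut fingers; the grasp point (between the pads) lies 19 mm behind it (r.grip_depth is the distance from the TCP to the grasp point, in m); z points along the fingers, y is the line along which they close (so a half turn about z gives the same grasp; the last joint's range is limited). The gripper opens to 85 mm and grips with 20 to 120 N. Pads are 22 mm wide; open, the fingers measure 114 mm over their backs; the gripper's body (76 mm by 85 mm) begins 54 mm behind the grasp point. The pads swing forward as they close: fully open they stand 13 mm farther back than shut.
Start: joints at [1.047, 0.477, 0.022, 1.555, -0.011, 1.109, -0.083], TCP at [0.273, -0.617, 0.231] pointing down, gripper open.
Joint ranges: [-2.96, 2.96], [-0.34, 2.1], [-1.41, 1.46], [0.24, 2.44], [-1.37, 4.51], [0.17, 1.92], [-2.96, 2.96]. Speed limits (rad/s): [2.39, 2.39, 3.14, 3.14, 3.14, 3.14, 3.14].

### API

Orientations are given as a rotation vector (axis times angle).
In Python, from bench import telemetry, grab_frame, calibration, order, silhouettes, r gives the robot as it stands.
- The arm moves only by the tool apply_moves, never from a script. Its argument "moves" is a list of rows, each a list of 7 numbers: the turn, a rotation vector about the tool's x, y, z scaled (see below), then the shift along the tool's x, y, z scaled (see below), then the opening, from -1 (shut) to 1 (fully open). A call has exactly 8 rows; each row shifts and turns the commanded pose from where the row before left it, along the tool's axes as they then stand; what a row does not reach is not made up. The controller multiplies each number of a shift by 1000 mm and each number of a turn by 6 degrees. A row lasts 1/12 s, in which the tool goes at most 41.7 mm and 7.16 degrees, less where a joint would pass 70% of its speed; a pose out of reach is approached as far as the arm can. A call with a number of a shift or a turn outside -1 to 1 is refused whole. A call with a gripper value outside its range is refused whole. The fingers move at their own pace and stop on an object; "grip_force" is the grip in N (left out, the last holds). Time passes only in rows, so rows that do not move let the fingers close, or fill a call up. It gives the time, the measured TCP pose, the force, the opening and the grip force at its end, in the units of the state.
- telemetry.get_obs(): the state, without advancing time (a new reading comes with each control period).
- grab_frame(name): name is "scene" or "top"; returns the picture (420x560x3 uint8, blue, green, red); there is no depth.
- calibration(name): a dict with "fx", "fy", "cx", "cy" (pixels), "world_from_camera" (4x4, takes a point from camera to world coordinates). Camera axes: x right, y down, z forward; pixel columns grow to the right and rows downward; lengths in m; the calibration is good to about 2 mm. A picture is of the moment at which its call begins. calibration takes no time and is no camera call.
- order.hand_in(): hands the job in; it is judged then, once.
Trained networks look in the newest picture that a camera, given by its name, has taken for a name from the list of things; names that differ only in an ending like _2 or _b are one class to them, and where a whole thing is asked for, a point or a joint stands for the part that bears it (a point fixed in the world has none). Each returns a list of dicts, best first, with "p" (0 to 1); they miss things now and then, are a little off and sometimes report something else, mostly with a low value. They report only what shows in the picture. A call takes as long as a camera call. They do not tell look-alikes from the thing itself.
- silhouettes(thing, camera): "mask" (420x560 bool, what is visible of it) and "extent" ([centre column, centre row, width, height] in pixels, round what is visible of it).
The state is a dict: "clock": time; "joints": joint angles; "qvel": joint speeds; "tau": joint torques, N m; "tcp_pos": TCP position; "orientation": TCP orientation; "contact_force": force on the tool from outside, world axes, zero at the start; "moment": the same for the moment, N m; "grip_width": finger opening in m; "gripper_force": force on a finger pad.
Only numpy, scipy, OpenCV 4.12 (cv2) and the standard library are available. Lean on these libraries where they do the work, as an engineer would, in place of code of your own. Each camera call takes 0.05 s, during which the arm holds its last target. There are 200 camera calls.

### The job

Pull the sprung gate of the feed rack up to its stop by its knob so that the brass hinge knuckle rolls down to the front stops, then keep hold of the knob and ease the gate all the way down again without letting it snap shut. Then take the knuckle and lay it down gently, not dropped, in the open drawer of the small wooden cabinet, and leave the drawer open. Leave the lock cylinder, the bushing and the latch bolt where they are.

Things in the scene. Friction and masses are not known exactly. Their poses are not given: they have to be found in the camera images.
- rack: Fixed steel feed rack, 290 x 136 mm. Origin on the counter; base plate spans x -135 to +155 mm, y +-68 mm. Two rails (y 23 to 53 mm either side, 46 mm gap between) slope down 7 degrees towards -x: tops 30 mm high at x -120, 51 mm at x +50. Side walls at y +-56 mm rise 21 mm over the rails. A grey gate frame, 118 mm high, stands across x 32 to 68 mm.
- front_rest (a point): Where the knuckle's centre comes to rest against the rack's two front stop posts: x -82 mm, y 0, z 53 mm of the rack. The posts (14 mm wide, at y +-36 mm, tops 58 mm high) have their faces at x -100 mm, with a 58 mm gap between them for a finger. Axes as the rack.
- gate_knob (a point): Centre of the round black knob (32 mm diameter, 34 mm high, on a 10 mm upright rod) on top of the gate; 167 mm above the counter with the gate down, straight above x = +50 mm, y = 0 of the rack. Its axes are the rack's. The knob is free all round, 32 mm of clear rod below it.
- gate (a joint): Height of the sprung steel gate: 0 = fully down, 0.045 m = pulled up to its stop. It resists with about 6.5 N when down to 11.5 N at the stop and snaps down if let go. The knuckle can roll under it from about 0.035 up.
- knuckle: Brass hinge knuckle: a plain barrel 36 mm in diameter and 100 mm long, 0.4 to 0.6 kg. Origin at its centre, own y along the barrel; it rolls, so its x and z turn. It starts lying across the rails behind (uphill of) the gate, at x = 73 mm, 72 mm high in the rack.
- order_unit: Fixed small wooden cabinet on a 4 mm rubber mat. Origin: on the counter under the middle of the mat's front edge. The cabinet is 200 mm wide (y); its upright front face is at x = +25 mm and it reaches back to x = +230 mm; top 94 mm above the counter. Its one drawer opens to -x.
- drawer_floor (a point): Point on the drawer's inner floor (26 mm above the counter), mid-width, 55 mm behind the inner face of its front; moves with the drawer, axes as the cabinet. Inside 158 mm wide (y), 175 mm long (x); side walls 6 mm thick, 46 mm high above the floor; front 21 mm thick, 56 mm high; a bar handle stands 35 mm before the front.
- order_drawer0 (a joint): How far the drawer is pulled out towards -x: 0 = shut, 0.15 m = fully out; it starts 0.12 to 0.145 out and stays where it is. The opening from above, between the drawer front's inner face and the cabinet's face, is this less 6 mm long.
- lock_cylinder: Bystander: steel lock cylinder standing upright on its 46 mm flange, 32 mm in diameter, 70 mm high. Origin at the centre of its underside.
- bushing: Bystander: nylon bushing, a ring of 68 mm outer, 38 mm inner diameter, 30 mm high, lying flat. Origin at the centre of its underside.
- latch_bolt: Bystander: dark bronze latch bolt lying flat, 94 mm long (x), 30 mm wide, 26 mm high. Origin near the centre of its underside.
There are look-alikes about, which are no part of the job. What is meant by the knuckle is not green, and is the smaller of those in its own colour.

How it is judged:
On the way, in this order (a step that is already met when the one before it is completed fails the run):
1. the gate is pulled up to its stop (value of joint gate above 0.042 m), for 0.2 s.
2. the knuckle has rolled down to the front stops and the gate has been eased fully down (value of joint gate below 0.004 m and x of knuckle in the frame of rack between -0.1 and -0.065 m and z of knuckle in the frame of rack below 0.07 m), for 0.2 s.
At the end, for the whole second after the job is handed in: The knuckle lies flat on the drawer's floor (centre 10 to 26 mm above it, barrel within about 10 degrees of level), inside the drawer's walls and at rest (under 0.05 m/s); the gate is fully down (under 4 mm); the drawer is still open by at least 70 mm (x of knuckle in the frame of drawer_floor between -0.05 and 0.12 m and y of knuckle in the frame of drawer_floor between -0.075 and 0.075 m and z of knuckle in the frame of drawer_floor between 0.01 and 0.026 m and angle between knuckle's own y axis and vertical between 1.4 and 1.75 rad and linear speed of knuckle below 0.05 m/s and value of joint gate below 0.004 m and value of joint order_drawer0 above 0.07 m); the robot touches nothing.
It fails at once if the gate snaps down (faster than 0.6 m/s) (velocity of joint gate below -0.6 m/s).
It fails at once if the knuckle is dropped or thrown into the drawer (faster than 0.7 m/s within 60 mm of its floor) (x of knuckle in the frame of drawer_floor between -0.05 and 0.12 m and y of knuckle in the frame of drawer_floor between -0.075 and 0.075 m and z of knuckle in the frame of drawer_floor between -0.01 and 0.06 m and linear speed of knuckle above 0.7 m/s).
It fails at once if the lock cylinder is pushed more than 30 mm from its place (distance of lock_cylinder from where it was at the start of the episode above 0.03 m).
It fails at once if the bushing is pushed more than 30 mm from its place (distance of bushing from where it was at the start of the episode above 0.03 m).
It fails at once if the latch bolt is pushed more than 30 mm from its place (distance of latch_bolt from where it was at the start of the episode above 0.03 m).
It also fails if it takes over 61 s, if anything falls off the work surface, if the arm or the gripper's body presses on something with over 40 N, if the wrist force passes 120 N, or if a joint passes its speed limit or range.

## Working session

There is one attempt and no reset: what is moved stays moved. The work goes in short steps, Python scripts to look and compute and a tool call to move; the robot and the scene stay as the last step left them, time stands still between calls to the robot, and variables do not carry over. Pictures are saved under pics/ and viewed, at most 10 in all, crops included, and the job is handed in when it is done.

Besides the shell and the picture viewer there is one more tool, called after ">>>" as name([rows], argument=value, ...), one row to a line, values as JSON. apply_moves: Moves the arm, as the interface text tells. Its arguments: {"type":"object","properties":{"moves":{"type":"array"},"grip_force":{"type":"number"}},"required":["moves"]}

```bash
ls; mkdir -p pics; python3 - <<'E'
from bench import telemetry, grab_frame, calibration, silhouettes
import cv2,numpy as np
np.set_printoptions(precision=4,suppress=True)
o=telemetry.get_obs();print(o)
for n in("scene","top"):
    f=grab_frame(n);cv2.imwrite(f"pics/{n}0.png",f);print(n,calibration(n))
    for t in("rack","gate_knob","knuckle","order_unit","drawer_floor","lock_cylinder","bushing","latch_bolt"):
        for d in silhouettes(t,n): print(n,t,round(d["p"],2),np.round(d["extent"],1))
E
```

```text
pics
{'clock': 0.0, 'joints': array([ 1.0469,  0.4778,  0.0223,  1.5565, -0.0115,  1.1093, -0.0831]), 'qvel': array([-0.0017,  0.0004, -0.0002,  0.0007, -0.0016, -0.0011, -0.0006]), 'tau': array([ -0.0004, -59.6469,   1.6075, -28.1196,   0.0124,   0.0095,
         0.    ]), 'tcp_pos': array([ 0.2724, -0.6169,  0.2303]), 'orientation': array([-3.0722, -0.6481,  0.0008]), 'contact_force': array([ 0.5531, -0.4656, -0.3274]), 'moment': array([ 0.0172, -0.0592,  0.0407]), 'gripper_force': 0.0, 'grip_width': 0.08549244664001371}
scene {'fx': 503.19606142846027, 'fy': 503.19606142846027, 'cx': 284.857117470102, 'cy': 219.6681120644902, 'world_from_camera': array([[ 0.8416,  0.3619, -0.4009,  1.1925],
       [ 0.54  , -0.5749,  0.6147, -0.9507],
       [-0.0079, -0.7339, -0.6793,  1.2007],
       [ 0.    ,  0.    ,  0.    ,  1.    ]])}
scene rack 0.93 [233.4 305.2 105.5  72.7]
scene gate_knob 0.63 [233.9 304.6  97.4  76.5]
scene gate_knob 0.62 [241.3 279.6  11.3  17.7]
scene knuckle 0.95 [314.5 290.8  34.3  26.1]
scene knuckle 0.88 [225.7 372.3  57.3  37.4]
scene knuckle 0.72 [249.8 299.6  2
[... 676 characters left out ...]
0.    ,  0.    ,  1.    ]])}
top rack 0.93 [349.8 217.4  39.9  73.1]
top rack 0.33 [350.1 197.8  24.9  10.6]
top gate_knob 0.43 [348.2 195.1  21.8  11. ]
top knuckle 0.72 [303.4 166.7  13.2  28.4]
top knuckle 0.7 [396.8 183.2  20.3  37.9]
top knuckle 0.54 [351.6 195.1  25.3   6.7]
top order_unit 0.85 [213.3 196.   73.5 109.4]
top drawer_floor 0.93 [204.2 220.3  53.6  51.6]
top drawer_floor 0.64 [212.6 194.8  70.1 109.3]
top drawer_floor 0.53 [398.9 231.2  15.4  10. ]
top lock_cylinder 0.46 [399.8 229.4  13.3   9.8]
top lock_cylinder 0.18 [212.6 196.4  66.4 109.6]
top bushing 0.8 [139.3 246.7  18.2  17.6]
top bushing 0.71 [349.8 215.1  40.9  75.1]
top latch_bolt 0.56 [280.8 265.6  10.3  21.4]
```

```bash
python3 - <<'E'
import cv2
f=cv2.imread("pics/scene0.png");cv2.imwrite("pics/scene0c.png",cv2.resize(f[130:410,120:420],None,fx=2.1,fy=2.1,interpolation=cv2.INTER_CUBIC))
f=cv2.imread("pics/top0.png");cv2.imwrite("pics/top0c.png",cv2.resize(f[120:300,100:430],None,fx=2.4,fy=2.4,interpolation=cv2.INTER_CUBIC))
E
```

```text
(no output)
```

View pics/scene0c.png

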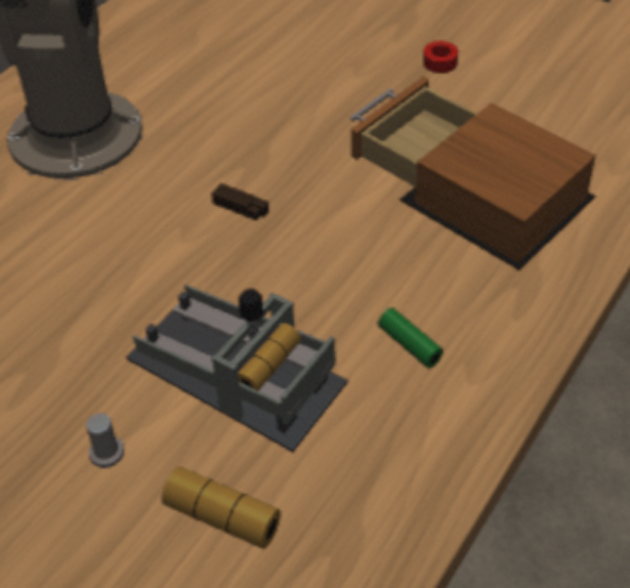

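View pics/top0c.png

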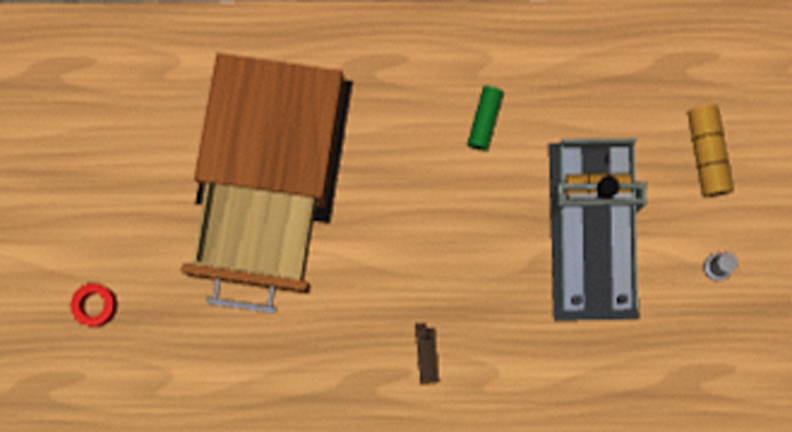

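The scene view shows the rack with its knob at (241,279). There are three barrels: brass in the rack behind the gate (250,300), bigger brass loose (225,372), and green (314,291). The knuckle is the smaller brass one, in the rack. The top view shows the open drawer at (204,220).

```bash
cat >geo.py <<'E'
import numpy as np
from bench import calibration
from scipy.optimize import least_squares
C={n:calibration(n) for n in("scene","top")}
def proj(n,P):
    c=C[n];T=np.linalg.inv(c["world_from_camera"]);q=np.atleast_2d(P)@T[:3,:3].T+T[:3,3]
    return np.c_[c["fx"]*q[:,0]/q[:,2]+c["cx"],c["fy"]*q[:,1]/q[:,2]+c["cy"]]
def onplane(n,px,z):
    c=C[n];W=c["world_from_camera"];d=W[:3,:3]@[(px[0]-c["cx"])/c["fx"],(px[1]-c["cy"])/c["fy"],1];return W[:3,3]+d*(z-W[2,3])/d[2]
def place(p,L):
    L=np.atleast_2d(L).astype(float);c,s=np.cos(p[2]),np.sin(p[2]);return np.c_[p[0]+c*L[:,0]-s*L[:,1],p[1]+s*L[:,0]+c*L[:,1],L[:,2]]
def fit(obs,p0):  # obs: (cam,px,local)
    f=lambda p:np.concatenate([proj(n,place(p,l))[0]-px for n,px,l in obs])
    return least_squares(f,p0,loss="soft_l1")
E
python3 - <<'E'
from geo import *
import cv2
np.set_printoptions(precision=4,suppress=True)
S=lambda u,v:("scene",np.array([120+u/2.1,130+v/2.1])); T=lambda u,v:("top",np.array([100+u/2.4,120+v/2.4]))
def blob(n,c,r):
    f=cv2.imread(f"pics/{n}0.png");g=f.max(2).astype(int);c,rr=c;sub=g[rr-r:rr+r+1,c-r:c+r+1]<32;_,lab,st,ce=cv2.connectedComponentsWithStats(sub.astype(np.uint8),connectivity=4);i=1+np.argmax(st[1:,4]);print(n,"blob",st[i]);return ce[i]+[c-r,rr-r]
ks=S(250,304);kt=T(608,187)
for n,c in(("scene",(239,275)),("top",(353,198))): print(n,blob(n,c,9))
print("knob plane .167",onplane(*ks,.167),onplane(*kt,.167))
R=[(*ks,(.05,0,.167)),(*kt,(.05,0,.167)),
(*S(128,357),(-.135,.068,0)),(*S(293,449),(.155,-.068,0)),(*S(347,382),(.155,.068,0)),
(*T(555,321),(-.135,.068,0)),(*T(638,319),(-.135,-.068,0)),
(*T(575,299),(-.107,.036,.058)),(*T(622,298),(-.107,-.036,.058)),(*S(152,329),(-.107,-.036,.058)),(*S(184,296),(-.107,.036,.058))]
R[2]=(*S(128,357),(-.135,-.068,0))
f=fit(R,[.55,-.25,0]);print("rack",f.x,f.cost);print(f.fun.reshape(-1,2))
K=[(*S(417,162),(.025,-.1,.094)),]
# cabinet: top corners
K=[(*T(196,181),(.025,.1,.094)),(*T(323,199),(.025,-.1,.094)),(*T(345,72),(.23,-.1,.094)),(*T(218,53),(.23,.1,.094)),
(*S(417,162),(.025,-.1,.094)),(*S(524,216),(.23,-.1,.094)),(*S(594,158),(.23,.1,.094)),(*S(491,105),(.025,.1,.094))]
g=fit(K,[.6,.2,0]);print("cab",g.x,g.cost);print(g.fun.reshape(-1,2))
# drawer inner edge at z~.079 (front top), inner edge of front in top view, local x
c,s=np.cos(g.x[2]),np.sin(g.x[2])
for px in(T(205,264),T(305,279),T(183,268),T(309,289)):
    for z in(.075,.082):
        d=onplane(*px,z)[:2]-g.x[:2];print("front local",z,c*d[0]+s*d[1],-s*d[0]+c*d[1])
for n,px,z in((*T(722,266),0),(*T(427,355),.02),(*T(94,305),.02)):print(onplane(n,px,z))
E
```

```text
scene blob [  4   3  11  14 109]
scene [239.1193 276.1927]
top blob [ 5  5  9  9 60]
top [352.7167 197.9833]
knob plane .167 [ 0.5961 -0.2661  0.167 ] [ 0.5973 -0.268   0.167 ]
rack [ 0.5474 -0.2658  0.0027] 4.9565384180344285
[[ 0.469   0.1058]
 [-0.6424 -0.0274]
 [-0.897   1.2693]
 [ 0.2252  2.0488]
 [ 0.8856  0.0769]
 [-1.1608 -0.2643]
 [-0.4048  0.0548]
 [ 0.5528  0.1385]
 [ 0.209   0.2806]
 [-0.7627 -1.0393]
 [-0.469  -0.9669]]
cab [ 0.5893  0.2633 -0.1585] 4.679491844528959
[[-0.4354 -0.8114]
 [ 0.043  -0.4617]
 [-0.409  -0.5972]
 [ 0.033  -0.34  ]
 [-1.0018 -0.0561]
 [-0.9134  2.8261]
 [ 0.2166 -1.1584]
 [-0.6157 -0.9794]]
front local 0.075 -0.1008664887354974 0.06529597479193804
front local 0.082 -0.10151295392042543 0.06393207097071449
front local 0.075 -0.10122031662782424 -0.09071765702720004
front local 0.082 -0.1018654316574627 -0.0914862357346718
front local 0.075 -0.11193219416750291 0.09763711394332864
front local 0.082 -0.11253643424512307 0.09614980108329434
front local 0.075 -0.11556416564342642 -0.09930010678482545
front local 0.082 -0.11615454665112535 -0.10003593612406154
[ 0.4965 -0.475   0.    ]
[0.3587 0.0028 0.02  ]
[0.4435 0.5269 0.02  ]
```

>>> apply_moves([
  [0,0,-1,0,0,0,1],
  [0,0,-1,0,0,0,1],
  [0,0,-1,0,0,0,1],
  [0,0,-1,0,0,0,1],
  [0,0,-1,0,0,0,1],
  [0,0,-1,0,0,0,1],
  [0,0,-1,0,0,0,1],
  [0,0,-1,0,0,0,1],
], grip_force=90)

```text
clock: 1.57
tcp_pos: [0.2726, -0.6175, 0.2313]
orientation: [2.54, 1.849, -0.0]
contact_force: [0.2, -0.3, -0.2]
grip_width: 0.0857
gripper_force: 0.0
```

>>> apply_moves([
  [0,0,-1,0,0,0,1],
  [0,0,-1,0,0,0,1],
  [0,0,-1,0,0,0,1],
  [0,0,-0.03,0,0,0,1],
  [0,0,0,0,0,0,1],
  [0,0,0,0,0,0,1],
  [0,0,0,0,0,0,1],
  [0,0,0,0,0,0,1],
])

```text
clock: 2.23
tcp_pos: [0.2727, -0.6175, 0.2313]
orientation: [2.223, 2.22, -0.0]
contact_force: [0.0, 0.7, -0.0]
grip_width: 0.085
gripper_force: 0.0
```

>>> apply_moves([
  [0,0,0,0.028,0.026,0,1],
  [0,0,0,0.028,0.026,0,1],
  [0,0,0,0.028,0.026,0,1],
  [0,0,0,0.028,0.026,0,1],
  [0,0,0,0.028,0.026,0,1],
  [0,0,0,0.028,0.026,0,1],
  [0,0,0,0.028,0.026,0,1],
  [0,0,0,0.028,0.026,0,1],
])

```text
clock: 2.9
tcp_pos: [0.4817, -0.392, 0.2316]
orientation: [2.222, 2.22, -0.0]
contact_force: [0.7, -1.0, -0.0]
grip_width: 0.0853
gripper_force: 0.0
```

>>> apply_moves([
  [0,0,0,0.025,0.023,0,1],
  [0,0,0,0.025,0.023,0,1],
  [0,0,0,0.025,0.023,0,1],
  [0,0,0,0.025,0.023,0,1],
  [0,0,0,0.026,0.024,0,1],
  [0,0,0,0,0,0,1],
  [0,0,0,0,0,0,1],
  [0,0,0,0,0,0,1],
])

```text
clock: 3.57
tcp_pos: [0.5964, -0.2679, 0.2311]
orientation: [2.222, 2.221, -0.001]
contact_force: [-0.6, 0.7, 0.6]
grip_width: 0.0852
gripper_force: 0.0
```

```bash
python3 - <<'E'
from bench import telemetry, grab_frame
import cv2
print(telemetry.get_obs()["tcp_pos"])
f=grab_frame("scene")[200:340,160:340];g=grab_frame("top")[150:260,300:440]
a=cv2.resize(f,(514,400));b=cv2.resize(g,(280,220));b=cv2.copyMakeBorder(b,0,180,0,0,cv2.BORDER_CONSTANT)
cv2.imwrite("pics/above.png",cv2.hconcat([a,b]))
E
```

```text
[ 0.59635268 -0.26790042  0.231143  ]
```

View pics/above.png

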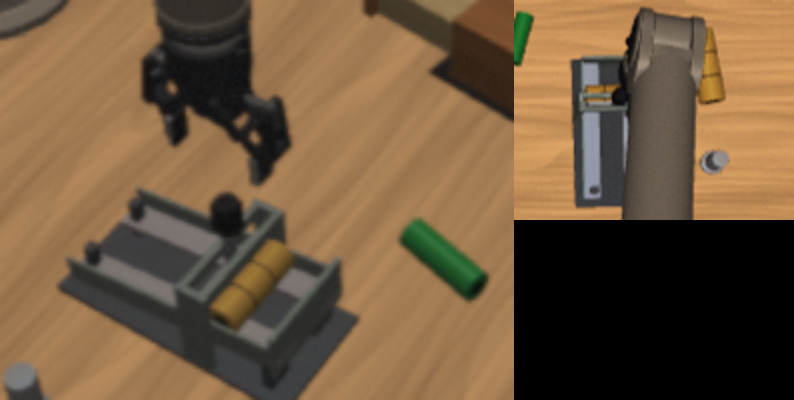

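The gripper stands open right over the knob (crop pixel (228,215)), and the fingers straddle it along the rack's x. I'll go down and grip.

>>> apply_moves([
  [0,0,0,0,0,0.021,1],
  [0,0,0,0,0,0.021,1],
  [0,0,0,0,0,0.021,1],
  [0,0,0,0,0,0.02,1],
  [0,0,0,0,0,0,1],
  [0,0,0,0,0,0,-1],
  [0,0,0,0,0,0,-1],
  [0,0,0,0,0,0,-1],
])

```text
clock: 4.33
tcp_pos: [0.5975, -0.2683, 0.1502]
orientation: [2.22, 2.219, 0.002]
contact_force: [-0.3, -0.4, 0.0]
grip_width: 0.0514
gripper_force: 0.0
```

>>> apply_moves([
  [0,0,0,0,0,0,-1],
  [0,0,0,0,0,0,-1],
  [0,0,0,0,0,0,-1],
  [0,0,0,0,0,0,-1],
  [0,0,0,0,0,0,-1],
  [0,0,0,0,0,0,-1],
  [0,0,0,0,0,0,-1],
  [0,0,0,0,0,0,-1],
])

```text
clock: 5.0
tcp_pos: [0.5965, -0.2679, 0.1502]
orientation: [2.221, 2.22, -0.001]
contact_force: [-4.0, -0.1, 8.5]
grip_width: 0.0297
gripper_force: 88.6
```

>>> apply_moves([
  [0,0,0,0,0,-0.005,-1],
  [0,0,0,0,0,-0.005,-1],
  [0,0,0,0,0,-0.005,-1],
  [0,0,0,0,0,-0.005,-1],
  [0,0,0,0,0,-0.005,-1],
  [0,0,0,0,0,-0.005,-1],
  [0,0,0,0,0,-0.005,-1],
  [0,0,0,0,0,-0.005,-1],
])

```text
clock: 5.67
tcp_pos: [0.5964, -0.2679, 0.1885]
orientation: [-2.222, -2.221, 0.001]
contact_force: [4.2, -3.9, -10.3]
grip_width: 0.0298
gripper_force: 89.5
```

>>> apply_moves([
  [0,0,0,0,0,-0.002,-1],
  [0,0,0,0,0,-0.002,-1],
  [0,0,0,0,0,-0.001,-1],
  [0,0,0,0,0,0,-1],
  [0,0,0,0,0,0,-1],
  [0,0,0,0,0,0,-1],
  [0,0,0,0,0,0,-1],
  [0,0,0,0,0,0,-1],
])

```text
clock: 6.33
tcp_pos: [0.5964, -0.2678, 0.1931]
orientation: [-2.222, -2.221, 0.001]
contact_force: [2.5, -4.4, -10.7]
grip_width: 0.0299
gripper_force: 89.6
```

```bash
python3 - <<'E'
from bench import telemetry, grab_frame
import cv2
print(telemetry.get_obs())
f=grab_frame("scene")[200:340,160:340]
cv2.imwrite("pics/up.png",cv2.resize(f,(514,400)))
E
```

```text
{'clock': 6.3333, 'joints': array([ 0.57678482,  0.50200902, -0.34881918,  1.62739973,  0.19158813,
        1.04626744,  0.17106816]), 'qvel': array([ 0.0002043 , -0.00058714, -0.00024445, -0.00042952,  0.00070511,
        0.00055332,  0.00065751]), 'tau': array([-1.74197953e+00, -6.53539610e+01, -6.34172738e+00, -2.86915344e+01,
       -1.03277843e+00,  9.20459479e-01, -1.08848207e-02]), 'tcp_pos': array([ 0.59643125, -0.26779892,  0.1930791 ]), 'orientation': array([-2.22161982e+00, -2.22116792e+00,  7.08801457e-04]), 'contact_force': array([  2.50909453,  -4.40475868, -10.66096445]), 'moment': array([-0.94536273, -0.40000838,  0.01997342]), 'gripper_force': 89.6441304590553, 'grip_width': 0.029926996935237794}
```

View pics/up.png

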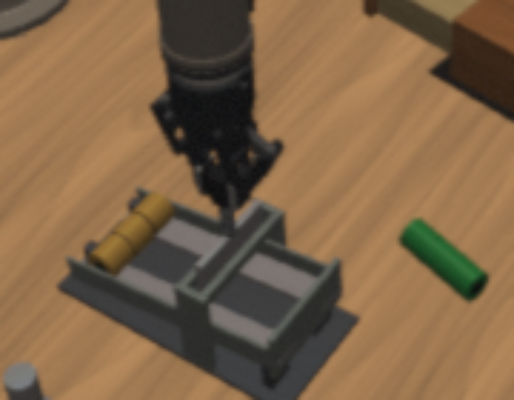

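The knuckle has rolled down to the front posts (crop (132,232)). The force shows the gate may not be quite at its stop, so I'll pull a little more.

>>> apply_moves([
  [0,0,0,0,0,-0.001,-1],
  [0,0,0,0,0,-0.001,-1],
  [0,0,0,0,0,-0.001,-1],
  [0,0,0,0,0,0,-1],
  [0,0,0,0,0,0,-1],
  [0,0,0,0,0,0,-1],
  [0,0,0,0,0,0,-1],
  [0,0,0,0,0,0,-1],
])

```text
clock: 7.05
tcp_pos: [0.5964, -0.2678, 0.1955]
orientation: [-2.221, -2.221, 0.001]
contact_force: [3.9, -4.6, -14.6]
grip_width: 0.0296
gripper_force: 90.9
```

>>> apply_moves([
  [0,0,0,0,0,-0.001,-1],
  [0,0,0,0,0,-0.001,-1],
  [0,0,0,0,0,-0.001,-1],
  [0,0,0,0,0,0,-1],
  [0,0,0,0,0,0,-1],
  [0,0,0,0,0,0,-1],
  [0,0,0,0,0,0,-1],
  [0,0,0,0,0,0,-1],
])

```text
clock: 7.72
tcp_pos: [0.5963, -0.2678, 0.1956]
orientation: [-2.22, -2.22, 0.001]
contact_force: [10.4, -7.3, -29.2]
grip_width: 0.0297
gripper_force: 91.8
```

At the stop. Easing the gate down while holding the knob.

>>> apply_moves([
  [0,0,0,0,0,0.004,-1],
  [0,0,0,0,0,0.004,-1],
  [0,0,0,0,0,0.004,-1],
  [0,0,0,0,0,0.004,-1],
  [0,0,0,0,0,0.004,-1],
  [0,0,0,0,0,0.004,-1],
  [0,0,0,0,0,0.004,-1],
  [0,0,0,0,0,0.004,-1],
])

```text
clock: 8.38
tcp_pos: [0.5965, -0.2678, 0.1671]
orientation: [2.222, 2.221, -0.001]
contact_force: [1.3, -5.3, -7.6]
grip_width: 0.0293
gripper_force: 94.2
```

>>> apply_moves([
  [0,0,0,0,0,0.003,-1],
  [0,0,0,0,0,0.003,-1],
  [0,0,0,0,0,0.003,-1],
  [0,0,0,0,0,0.003,-1],
  [0,0,0,0,0,0.003,-1],
  [0,0,0,0,0,0.002,-1],
  [0,0,0,0,0,0,-1],
  [0,0,0,0,0,0,-1],
])

```text
clock: 9.05
tcp_pos: [0.5965, -0.2678, 0.1504]
orientation: [2.222, 2.221, -0.001]
contact_force: [0.2, -4.6, -6.5]
grip_width: 0.0295
gripper_force: 94.4
```

>>> apply_moves([
  [0,0,0,0,0,0.001,-1],
  [0,0,0,0,0,0.001,-1],
  [0,0,0,0,0,0.001,-1],
  [0,0,0,0,0,0,-1],
  [0,0,0,0,0,0,-1],
  [0,0,0,0,0,0,-1],
  [0,0,0,0,0,0,-1],
  [0,0,0,0,0,0,-1],
])

```text
clock: 9.72
tcp_pos: [0.5966, -0.2679, 0.1502]
orientation: [2.221, 2.22, -0.001]
contact_force: [-8.3, -2.9, 11.9]
grip_width: 0.0295
gripper_force: 96.3
```

Gate bottomed: the force turned upward at 0.1502. I'll release and lift clear.

>>> apply_moves([
  [0,0,0,0,0,0,1],
  [0,0,0,0,0,0,1],
  [0,0,0,0,0,0,1],
  [0,0,0,0,0,0,1],
  [0,0,0,0,0,0,1],
  [0,0,0,0,0,0,1],
  [0,0,0,0,0,0,1],
  [0,0,0,0,0,0,1],
])

```text
clock: 10.38
tcp_pos: [0.5967, -0.2674, 0.1472]
orientation: [-2.221, -2.221, -0.0]
contact_force: [-0.1, -0.2, -0.1]
grip_width: 0.0854
gripper_force: 0.0
```

>>> apply_moves([
  [0,0,0,0,0,-0.03,1],
  [0,0,0,0,0,-0.03,1],
  [0,0,0,0,0,-0.03,1],
  [0,0,0,0,-0.032,0,1],
  [0,0,0,0,-0.033,0,1],
  [0,0,0,0,-0.033,0,1],
  [0,0,0,0.002,-0.033,0,1],
  [0,0,0,0,0,0,1],
])

```text
clock: 11.05
tcp_pos: [0.459, -0.2662, 0.2367]
orientation: [-2.223, -2.215, 0.007]
contact_force: [-0.8, 0.0, -1.0]
grip_width: 0.0853
gripper_force: 0.0
```

```bash
python3 - <<'E'
from geo import *
from bench import telemetry, grab_frame, silhouettes
import cv2
print(telemetry.get_obs()["tcp_pos"])
F=grab_frame("scene")
for d in silhouettes("knuckle","scene"):
    e=d["extent"]; print(round(d["p"],2),np.round(e,1),onplane("scene",e[:2],.053))
print(proj("scene",[.4654,-.266,.053]))
f=F[200:340,160:340]
cv2.imwrite("pics/pre.png",cv2.resize(f,(514,400)))
E
```

```text
[ 0.45903342 -0.26617736  0.23666162]
0.97 [224.1 370.7  56.5  38. ] [ 0.68943839 -0.46918498  0.053     ]
0.81 [205.1 282.5  29.6  32.7] [ 0.46318202 -0.2686803   0.053     ]
0.74 [315.7 293.5  34.   27.4] [ 0.76079441 -0.12940368  0.053     ]
[[206.25833706 282.21913962]]
```

View pics/pre.png

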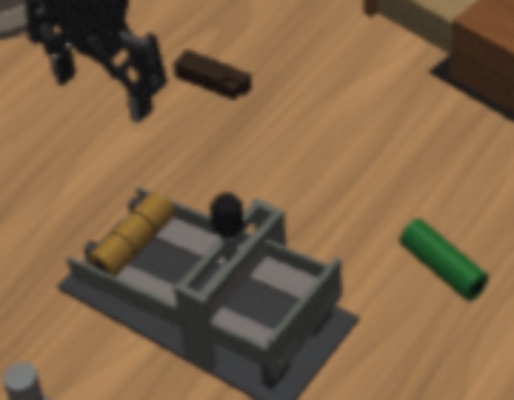

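The gate is down (knob at crop (227,213)) and the knuckle lies against the posts, within 3 mm of the expected rest. Descending over it.

>>> apply_moves([
  [0,0,0,0,0,0.03,1],
  [0,0,0,0,0,0.03,1],
  [0,0,0,0,0,0.03,1],
  [0,0,0,0,0,0.03,1],
  [0,0,0,0,0,0.02,1],
  [0,0,0,0,0,0,1],
  [0,0,0,0,0,0,1],
  [0,0,0,0,0,0,1],
])

```text
clock: 11.82
tcp_pos: [0.4674, -0.2656, 0.0985]
orientation: [2.219, 2.221, 0.002]
contact_force: [1.0, -0.1, 0.7]
grip_width: 0.0856
gripper_force: 0.0
```

>>> apply_moves([
  [0,0,0,0,-0.002,0.015,1],
  [0,0,0,0,0,0.015,1],
  [0,0,0,0,0,0.015,1],
  [0,0,0,0,0,0.014,1],
  [0,0,0,0,0,0,1],
  [0,0,0,0,0,0,1],
  [0,0,0,0,0,0,1],
  [0,0,0,0,0,0,1],
], grip_force=50)

```text
clock: 12.48
tcp_pos: [0.4649, -0.266, 0.0399]
orientation: [2.22, 2.219, 0.001]
contact_force: [0.6, -0.3, 0.4]
grip_width: 0.0852
gripper_force: 0.0
```

>>> apply_moves([
  [0,0,0,0,0,0,-1],
  [0,0,0,0,0,0,-1],
  [0,0,0,0,0,0,-1],
  [0,0,0,0,0,0,-1],
  [0,0,0,0,0,0,-1],
  [0,0,0,0,0,0,-1],
  [0,0,0,0,0,0,-1],
  [0,0,0,0,0,0,-1],
])

```text
clock: 13.15
tcp_pos: [0.4647, -0.2656, 0.0389]
orientation: [2.22, 2.22, 0.002]
contact_force: [1.5, 0.5, 6.2]
grip_width: 0.0346
gripper_force: 49.7
```

>>> apply_moves([
  [0,0,0,0,0,0,-1],
  [0,0,0,0,0,-0.01,-1],
  [0,0,0,0,0,-0.02,-1],
  [0,0,0,0,0,-0.03,-1],
  [0,0,0,0,0,-0.03,-1],
  [0,0,0,0,0,-0.03,-1],
  [0,0,0,0,0,-0.03,-1],
  [0,0,0,0,0,-0.02,-1],
], grip_force=70)

```text
clock: 13.82
tcp_pos: [0.4628, -0.2653, 0.2098]
orientation: [-2.221, -2.221, 0.001]
contact_force: [1.5, -0.9, -6.4]
grip_width: 0.0338
gripper_force: 73.1
```

>>> apply_moves([
  [0,0,0,0.02,0.005,0,-1],
  [0,0,0,0.033,0.005,0,-1],
  [0,0,0,0.033,0.005,0,-1],
  [0,0,0,0.033,0.005,0,-1],
  [0,0,0,0.033,0.005,0,-1],
  [0,0,0,0.033,0.005,0,-1],
  [0,0,0,0.033,0.005,0,-1],
  [0,0,0,0.033,0.005,0,-1],
])

```text
clock: 14.48
tcp_pos: [0.5016, -0.0134, 0.2068]
orientation: [-2.22, -2.219, 0.005]
contact_force: [0.9, -0.5, -5.7]
grip_width: 0.0343
gripper_force: 73.3
```

>>> apply_moves([
  [0,0,0,0.033,0.006,0,-1],
  [0,0,0,0.033,0.006,0,-1],
  [0,0,0,0.033,0.006,0,-1],
  [0,0,0,0.033,0.006,0,-1],
  [0,0,0,0.033,0.006,0,-1],
  [0,0,0,0.033,0.006,0,-1],
  [0,0,0,0.033,0.006,0,-1],
  [0,0,0,0.033,0.005,0,-1],
])

```text
clock: 15.15
tcp_pos: [0.5494, 0.2497, 0.2064]
orientation: [-2.221, -2.221, 0.007]
contact_force: [1.3, -0.4, -5.4]
grip_width: 0.0341
gripper_force: 73.3
```

>>> apply_moves([
  [0,0,0.5,0,0,0,-1],
  [0,0,0.5,0,0,0,-1],
  [0,0,0.5,0,0,0,-1],
  [0,0,0,0,0,0,-1],
  [0,0,0,0,0,0,-1],
  [0,0,0,0,0,0,-1],
  [0,0,0,0,0,0,-1],
  [0,0,0,0,0,0,-1],
])

```text
clock: 15.82
tcp_pos: [0.5505, 0.2492, 0.2081]
orientation: [-2.388, -2.041, 0.001]
contact_force: [0.4, 0.3, -5.6]
grip_width: 0.034
gripper_force: 73.1
```

```bash
python3 - <<'E'
from geo import *
from bench import telemetry, grab_frame, silhouettes
from scipy.spatial.transform import Rotation as R
import cv2
o=telemetry.get_obs();M=R.from_rotvec(o["orientation"]).as_matrix()
p=np.array([.5893,.2633,-.1585]);t=place(p,(-.040,0,.033))[0]
print(o["tcp_pos"],M.round(3),"target",t,"delta tool",M.T@(t-o["tcp_pos"]),"yaw y",np.arctan2(M[1,1],M[0,1]))
F=grab_frame("scene")
cv2.imwrite("pics/drw.png",cv2.resize(F[100:260,230:430],(600,480)))
E
```

```text
[0.550505   0.24917248 0.20812483] [[ 0.156  0.988 -0.   ]
 [ 0.988 -0.156 -0.   ]
 [-0.    -0.    -1.   ]] target [0.54980139 0.26961349 0.033     ] delta tool [ 0.02014005 -0.00382392  0.17511936] yaw y -0.1566675826809775
```

View pics/drw.png

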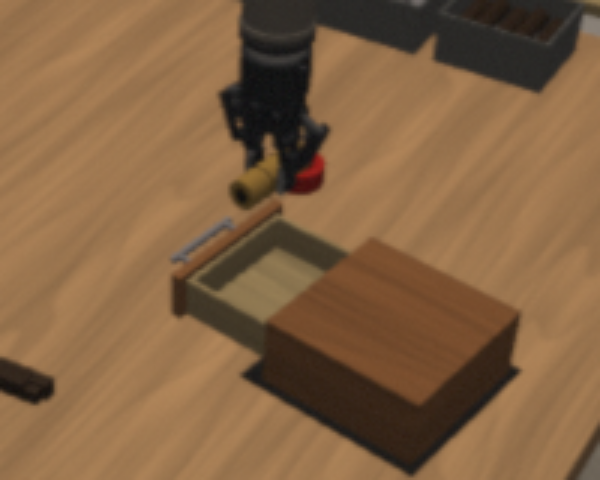

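The knuckle is held level above the drawer, whose opening is at crop (265,280). Lowering.

>>> apply_moves([
  [0,0,0,0.02,-0.004,0,-1],
  [0,0,0,0,0,0.025,-1],
  [0,0,0,0,0,0.025,-1],
  [0,0,0,0,0,0.025,-1],
  [0,0,0,0,0,0.025,-1],
  [0,0,0,0,0,0.02,-1],
  [0,0,0,0,0,0.015,-1],
  [0,0,0,0,0,0,-1],
])

```text
clock: 16.53
tcp_pos: [0.5478, 0.2684, 0.0699]
orientation: [-2.388, -2.04, 0.009]
contact_force: [-0.7, -0.4, -4.6]
grip_width: 0.0338
gripper_force: 72.9
```

>>> apply_moves([
  [0,0,0,0,0,0.006,-1],
  [0,0,0,0,0,0.006,-1],
  [0,0,0,0,0,0.006,-1],
  [0,0,0,0,0,0.006,-1],
  [0,0,0,0,0,0.006,-1],
  [0,0,0,0,0,0.003,-1],
  [0,0,0,0,0,0,-1],
  [0,0,0,0,0,0,-1],
])

```text
clock: 17.2
tcp_pos: [0.5498, 0.2699, 0.0402]
orientation: [-2.389, -2.04, 0.0]
contact_force: [-0.3, -0.0, -5.6]
grip_width: 0.0343
gripper_force: 73.0
```

>>> apply_moves([
  [0,0,0,0,0,0.002,-1],
  [0,0,0,0,0,0.002,-1],
  [0,0,0,0,0,0.002,-1],
  [0,0,0,0,0,0.001,-1],
  [0,0,0,0,0,0.001,-1],
  [0,0,0,0,0,0,-1],
  [0,0,0,0,0,0,-1],
  [0,0,0,0,0,0,-1],
])

```text
clock: 17.87
tcp_pos: [0.5499, 0.2699, 0.0324]
orientation: [2.389, 2.04, 0.0]
contact_force: [-0.6, -0.9, -5.1]
grip_width: 0.0339
gripper_force: 73.0
```

>>> apply_moves([
  [0,0,0,0,0,0.001,-1],
  [0,0,0,0,0,0.001,-1],
  [0,0,0,0,0,0.001,-1],
  [0,0,0,0,0,0,-1],
  [0,0,0,0,0,0,-1],
  [0,0,0,0,0,0,-1],
  [0,0,0,0,0,0,-1],
  [0,0,0,0,0,0,-1],
])

```text
clock: 18.53
tcp_pos: [0.5507, 0.2699, 0.0302]
orientation: [2.388, 2.039, 0.002]
contact_force: [-0.4, -2.1, 5.7]
grip_width: 0.0337
gripper_force: 74.3
```

It has touched the floor, 5.7 N up at the expected height. I'll open partway and retreat straight up.

>>> apply_moves([
  [0,0,0,0,0,0,-0.1],
  [0,0,0,0,0,0,0.1],
  [0,0,0,0,0,0,0.3],
  [0,0,0,0,0,0,0.3],
  [0,0,0,0,0,0,0.3],
  [0,0,0,0,0,0,0.3],
  [0,0,0,0,0,0,0.3],
  [0,0,0,0,0,0,0.3],
])

```text
clock: 19.2
tcp_pos: [0.5498, 0.2699, 0.0293]
orientation: [-2.389, -2.04, -0.0]
contact_force: [-0.7, 0.4, 0.2]
grip_width: 0.0558
gripper_force: 0.0
```

>>> apply_moves([
  [0,0,0,0,0,-0.01,0.3],
  [0,0,0,0,0,-0.015,0.3],
  [0,0,0,0,0,-0.03,0.3],
  [0,0,0,0,0,-0.03,0.3],
  [0,0,0,0,0,-0.035,0.3],
  [0,0,0,0,0,-0.035,0.3],
  [0,0,0,0,0,-0.035,0.3],
  [0,0,0,0,0,-0.02,0.3],
])

```text
clock: 19.87
tcp_pos: [0.5507, 0.271, 0.2446]
orientation: [2.388, 2.04, 0.009]
contact_force: [0.8, 1.0, -1.0]
grip_width: 0.0553
gripper_force: 0.0
```

```bash
python3 - <<'E'
from geo import *
from bench import telemetry, grab_frame, silhouettes
import cv2
print(telemetry.get_obs()["tcp_pos"])
F=grab_frame("scene")
for d in silhouettes("knuckle","scene"): print(round(d["p"],2),onplane("scene",d["extent"][:2],.044))
cv2.imwrite("pics/fin.png",cv2.resize(F[100:340,150:430],(700,600)))
E
```

```text
[0.55073786 0.27095536 0.24459973]
0.81 [0.55398138 0.27249133 0.044     ]
0.71 [ 0.50002599 -0.467123    0.044     ]
0.64 [ 0.75579032 -0.1195898   0.044     ]
0.6 [ 0.69037559 -0.46129741  0.044     ]
0.33 [0.52646576 0.28024486 0.044     ]
```

View pics/fin.png

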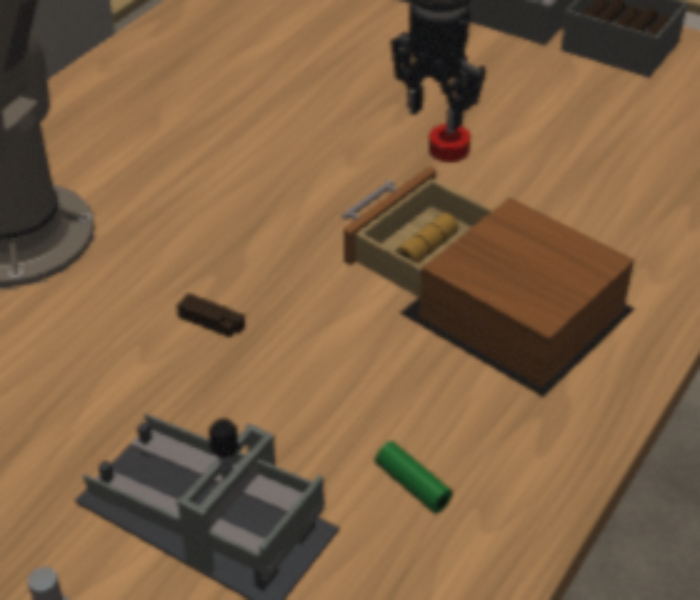

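The knuckle lies in the open drawer (crop (428,238)). The gate is down, the bystanders haven't moved, and the gripper is clear.

```bash
python3 -c "
from bench import order;print(order.hand_in())"
```

```text
the job is handed in; nothing more can be done
None
```

The job is handed in at about 20 s: the gate was pulled up to its stop and eased back down, and the knuckle was laid in the open drawer with the bystanders left in place; the hand-in call returned no verdict.

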